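# Load a sleeve in the lathe's loading slide and hold it in line with the collet

### The arm

A 6-joint arm with a two-finger parallel gripper is mounted at the origin on the work surface. World frame = base frame: x ahead of the robot, y to its left, z up, the work surface at z = 0. Lengths are in m, angles in rad, forces in N, time in s.
With the tool pointing down it reaches from about 0.25 to 0.775 m from the base axis. Payload 4 kg.
Tool frame: the origin (TCP) lies midway between the tips of the shut fingers; the grasp point (between the pads) lies robot.grip_point_offset behind it (robot.grip_point_offset is the distance from the TCP to the grasp point, in m); z points along the fingers, x is the direction in which the jaws open and shut, and the axes are right-handed (so a half turn about z gives the same grasp; the last joint's range is limited). The gripper opens to 94 mm and grips with 3 to 60 N. Pads are 16 mm wide; open, the fingers measure 119 mm over their backs; the gripper's body (75 mm by 177 mm) begins 78 mm behind the grasp point.
Start: joints at [1.221, 0.087, 1.371, -0, 1.684, -0.103], TCP at [0.134, 0.533, 0.206] pointing down, gripper open.
Joint ranges: [-3.1, 3.1], [-0.76, 2.03], [0.27, 2.55], [-1.08, 4.22], [0.17, 2.65], [-2.57, 2.57]. Speed limits (rad/s): [2.79, 2.79, 3.14, 3.14, 3.14, 3.14].

### API

Orientations are given as [roll, pitch, yaw] about the fixed x, y, z axes, in that order (R = Rz(yaw) Ry(pitch) Rx(roll)).
In Python, from bench import robot, optics, finder gives the robot as it stands. The module is installed in compiled form; this text tells all that it offers.
- The arm moves only by the tool arm_command, never from a script. Its argument "plan" is a list of rows, each a list of 5 numbers: the opening, from 0 (shut) to 1 (fully open), then the shift along the world's x, y, z in m, then the turn about the world's z in degrees. A call has 1 to 10 rows; each row is the pose to reach, as a shift and turn from the pose commanded when the call began; what a row does not reach only later rows make up. A row lasts 1/8 s, in which the tool goes at most 62.5 mm and 10.7 degrees, less where a joint would pass 70% of its speed; a pose out of reach is approached as far as the arm can. A call with a gripper value outside its range is refused whole. The fingers move at their own pace and stop on an object; the grip force is fixed at half the most. Time passes only in rows, so rows that repeat a pose let the fingers close. It gives the time, the measured TCP pose, the force and the opening at its end, in the units of the state.
- robot.get_obs(): the state, without advancing time (a new reading comes with each control period).
- optics.snapshot(name): name is "scene" or "side" or "wrist"; returns a dict with "image" (400x640x3 uint8, red, green, blue), "fx", "fy", "cx", "cy" (pixels), "position" and "rotation" of the camera in the world; the wrist camera has in their place "hand_eye" (4x4, takes a point from camera to tool coordinates, whose origin is the TCP and whose axes are the tool frame's). Camera axes: x right, y down, z forward; pixel columns grow to the right and rows downward; lengths in m; the calibration is good to about 2 mm. A picture is of the moment at which its call begins: read the wrist's pose just before it. There is no depth.
- robot.close_job(): hands the job in, once; it reports no verdict.
Trained networks look in the newest picture that a camera, given by its name, has taken for a name from the list of things; names that differ only in an ending like _2 or _b are one class to them, and where a whole thing is asked for, a point or a joint stands for the part that bears it (a point fixed in the world has none). Each returns a list of dicts, best first, with "p" (0 to 1); they miss things now and then, are a little off and sometimes report something else, mostly with a low value. They report only what shows in the picture. A call takes as long as a camera call.
- finder.masks_of(label, camera): "pixels" (400x640 bool, what is visible of it) and "extent" ([left, top, right, bottom] in pixels, round what is visible of it).
The state is a dict: "time": time; "joint_positions": joint angles; "qvel": joint speeds; "joint_torque": joint torques, N m; "tool_pos": TCP position; "ee_rot": TCP orientation; "wrist_force": force on the tool from outside, world axes, zero at the start; "wrist_torque": the same for the moment, N m; "width": finger opening in m.
Only numpy, scipy, OpenCV 4.12 (cv2) and the standard library are available. Lean on these libraries where they do the work, as an engineer would, in place of code of your own. Each camera call takes 0.05 s, during which the arm holds its last target.

### The job

Take the necked sleeve from the two-rod rail and lay it in the V-nest of the lathe's loading slide, its thin neck towards the collet. Then pull the slide out by its handle until its pointer is at the long mark on the index plate and keep it there against the return spring, so that the machine can take the sleeve: finish while still holding the handle. Leave the other things on the bench where they are.

Things in the scene. Friction and masses are not known exactly. Their poses are not given: they have to be found in the camera images.
- sleeve_center (a point): Necked steel sleeve, loose, about 220 g, lying on the two rods of the rail. Thick part 36 mm in diameter, 30 mm long, then a neck 26 mm in diameter, 16 mm long; 16 mm bore. This point is on its axis, midway along the thick part; y runs along the axis towards the neck, x and z roll with it. Grip it from above across its thick part; it is clear on both sides, down to the rail's base plate.
- sleeve_neck (a point): The end face of the sleeve's neck, on its axis, 31 mm along +y from sleeve_center.
- sleeve: The necked sleeve itself; its frame is that of sleeve_center.
- rail: The two-rod work rail, fixed: base plate 80 x 180 x 12 mm, origin under its centre, z up. Two 6 mm rods along y, 23 mm apart: a sleeve lies on them with its axis 57.6 mm above the bench, along the rail's y (the neck to +y). The necked sleeve and a plain one lie 40 mm either side of the middle; which is at which end changes.
- plain_sleeve: The plain sleeve on the rail (not wanted): 36 mm in diameter, 46 mm long, origin at its centre, y along its axis. Must stay.
- nest (a point): V-nest on the loading slide: the point where sleeve_center belongs, 135 mm above the bench. x along the slide away from its handle, y along the V and towards the collet, z up. The 90 degree V, open upwards, is 26 mm long (y) and 28 mm wide; its edges lie 11 mm below this point, the plate under it 37 mm. At rest it is 60 mm behind the spindle axis, free to be loaded from above.
- handle_bar (a point): The slide's handle: a level round black bar, 16 mm in diameter, 100 mm long, along the slide's y, on thin brackets at both ends. This point is its middle, 120 mm above the bench, 110 mm from the nest on the robot's side. Grip it from above near its middle, one finger before and one behind the bar; below it is clear for 24 mm.
- loader (a joint): Travel of the loading slide in m: 0 at rest, growing as it is pulled along its -x, towards the robot. At 0.060 the pointer is at the long mark and the nest in line with the spindle. End stop at 0.085. A spring pulls it back: 4 N at rest, 0.9 N more per 10 mm, about 9.5 N at the mark, plus 0.6 N of friction.
- pointer (a point): The tip of the slide's pointer (a narrow steel finger with a dark line on the slide's right edge, over the index plate).
- mark (a point): The long thick dark line across the aluminium index plate, 78 mm above the bench; the other graduations are short and thin, 10 mm apart. The slide is at the mark when the pointer's dark line meets this line, seen from above.
- spindle_axis (a point): Point of the spindle axis on the slide's centre line, 135 mm above the bench; x as the slide's, y along the spindle towards the collet. In +y, the collet's face is 62 mm and the headstock (160 mm in x, 195 mm high) 90 mm away; in -y, the pad of the transfer cylinder is 72 mm and its block (46 mm wide, top 158 mm above the bench) 95 mm away.
- lathe: The small bench lathe, fixed: origin on the bench under spindle_axis, x away from the robot along the slide, y towards the collet and headstock, z up.
- collet_a: A loose collet standing on the bench, 70 mm high, 43 mm across its head; origin under it. Must stay.
- collet_b: Another such collet. Must stay.
- spanner: A spanner 170 mm long lying on the bench. Must stay.
- tool_holder: A dark steel turning-tool holder, 75 x 40 mm, 58 mm high with its screws. Must stay.
- caliper: A caliper 225 mm long lying on the bench. Must stay.
- squeeze_bottle: A small white bottle with a dark cap, 95 mm high, 56 mm across. Must stay.
- chip_brush: A brush 200 mm long lying on the bench. Must stay.

How it is judged:
On the way, in this order (a step that is already met when the one before it is completed fails the run):
1. the necked sleeve lies in the V-nest, neck towards the collet, and is let go (x of sleeve_center in the frame of nest between -0.004 and 0.004 m and y of sleeve_center in the frame of nest between -0.008 and 0.008 m and z of sleeve_center in the frame of nest between -0.004 and 0.004 m and angle between the y axis of sleeve_center and the y axis of nest, either way round below 0.12 rad and y of sleeve_neck in the frame of nest above 0.015 m and contact force between the fingers and sleeve below 0.2 N), for 0.2 s.
2. the slide is held by its handle at the mark (value of joint loader between 0.057 and 0.063 m and contact force between the fingers and loader_c0 above 3 N), for 0.5 s.
At the end, for the whole second after the job is handed in: The sleeve lies in the V-nest (within 4 mm across and in height, 8 mm along, 7 degrees), neck to the collet, not touched; the slide is still, within 3 mm of the mark, in line with the spindle, and the fingers hold its handle with at least 3 N (all of step 1 and all of step 2 and x of sleeve_center in the frame of spindle_axis between -0.006 and 0.006 m and velocity of joint loader between -0.01 and 0.01 m/s); the arm keeps its last pose, push and grip.
It fails at once if another loose thing on the bench is moved by more than 25 mm (distance of any of plain_sleeve, collet_a, collet_b, spanner, tool_holder, caliper, squeeze_bottle, chip_brush from where it was at the start of the episode above 0.025 m).
It also fails if it takes over 56 s, if anything falls off the work surface, if the arm or the gripper's body presses on something with over 40 N, if the wrist force passes 120 N, or if a joint passes its speed limit or range.

## Working session

There is one attempt and no reset: what is moved stays moved. The work goes in short steps, Python scripts to look and compute and a tool call to move; the robot and the scene stay as the last step left them, time stands still between calls to the robot, and variables do not carry over. Pictures are saved under pics/ and viewed, and the job is handed in when it is done.

Besides the shell and the picture viewer there is one more tool, called after "Request:" as name(argument=value, ...), one argument or row to a line, values as JSON. arm_command: Moves the arm, as the interface text tells. Its arguments: {"type":"object","properties":{"plan":{"type":"array","items":{"type":"array","items":{"type":"number"}}}},"required":["plan"]}

```bash
mkdir -p pics; ls
cat > h.py <<'E'
import numpy as np, cv2
from bench import robot, optics, finder
def snap(name,fn=None):
    o=robot.get_obs(); s=optics.snapshot(name)
    if fn: cv2.imwrite('pics/'+fn,s['image'][:,:,::-1])
    if 'hand_eye' in s:
        from scipy.spatial.transform import Rotation as R
        T=np.eye(4);r=np.array(o['ee_rot']); T[:3,:3]=R.from_euler('xyz',r).as_matrix() if r.size==3 else r
        T[:3,3]=o['tool_pos']; M=T@np.array(s['hand_eye']); s['position']=M[:3,3]; s['rotation']=M[:3,:3]
    s['position']=np.array(s['position']); s['rotation']=np.array(s['rotation'])
    return s
def onz(s,u,v,z):
    d=s['rotation']@np.array([(u-s['cx'])/s['fx'],(v-s['cy'])/s['fy'],1.]); p=s['position']
    return p+d*(z-p[2])/d[2]
def proj(s,P):
    c=s['rotation'].T@(np.array(P)-s['position']); return np.array([s['fx']*c[0]/c[2]+s['cx'],s['fy']*c[1]/c[2]+s['cy']])
E
python3 - <<'E'
from h import *
o=robot.get_obs(); print(o, robot.grip_point_offset)
for n in ['scene','side','wrist']:
    s=snap(n,n+'0.png'); print(n,s['position'],s['rotation'],s['fx'],s['cx'],s['cy'])
    for l in ['sleeve','plain_sleeve','rail','handle_bar','nest','pointer','lathe']:
        for m in finder.masks_of(l,n)[:2]:
            ys,xs=np.nonzero(m['pixels']); print(l,round(m['p'],2),m['extent'],xs.mean().round(1),ys.mean().round(1),len(xs))
E
```

```text
pics
{'time': 0.0, 'joint_positions': array([ 1.22091917e+00,  8.79521684e-02,  1.37217793e+00, -3.84538391e-05,
        1.68360178e+00, -1.03092333e-01]), 'qvel': array([-0.00153484,  0.00081065, -0.00166822, -0.00053303,  0.00057546,
       -0.00013094]), 'joint_torque': array([ 5.78907002e-04, -3.40169334e+01, -3.02436447e+01,  7.19671114e-02,
        3.25993169e-02, -1.49271286e-04]), 'tool_pos': array([0.13419063, 0.53283735, 0.20434444]), 'ee_rot': array([-3.14141052e+00,  2.13179309e-03,  1.32400741e+00]), 'wrist_force': array([-0.11453495, -0.08284532,  0.05730329]), 'wrist_torque': array([-0.07105119, -0.0007406 , -0.01902967]), 'width': 0.09422851750303664} 0.0188
scene [1.06112279 0.42266868 1.2877323 ] [-2.56125863 -0.01229245  2.33572086] 412.1895840367917 319.25874809652737 198.99145153106815
sleeve 0.65 [267.3, 166.4, 281.9, 178.8] 275.4 173.2 111
sleeve 0.62 [310.9, 226.8, 365.0, 279.1] 334.8 255.0 1050
plain_sleeve 0.46 [284.0, 179.0, 296.0, 191.1] 288.3 186.3 125
plain_sleeve 0.28 [318.1, 181.0, 327.6, 201.3] 324.2 190.8 174
rail 0.8 [262.2, 167.6, 302.5, 206.6] 281
[... 587 characters left out ...]
1, 353.8, 244.0] 341.5 233.3 244
rail 0.72 [320.6, 230.2, 383.7, 279.8] 349.5 257.7 1238
rail 0.28 [255.0, 243.6, 307.9, 295.0] 279.6 273.6 862
handle_bar 0.79 [269.0, 155.1, 314.5, 181.0] 295.5 167.5 480
nest 0.63 [271.5, 153.6, 314.4, 181.6] 295.8 167.5 485
nest 0.5 [160.2, 181.6, 215.5, 196.2] 186.7 187.9 254
pointer 0.72 [268.2, 154.8, 311.7, 179.0] 295.3 167.4 487
lathe 0.84 [223.3, 110.3, 347.7, 226.3] 278.4 166.5 8185
lathe 0.58 [319.9, 230.2, 379.0, 279.9] 349.2 257.6 1255
wrist [0.0582335  0.55279284 0.38425722] [[ 0.24526623  0.93226289  0.26595185]
 [ 0.96945487 -0.23622965 -0.06597589]
 [ 0.00131884  0.27400997 -0.96172595]] 326.48936158057126 322.5009526008747 202.57287251401547
```

```bash
python3 - <<'E'
t=open('h.py').read()
t=t.replace("    return s\ndef onz","    if s['rotation'].shape==(3,):\n        from scipy.spatial.transform import Rotation as R\n        s['rotation']=R.from_euler('xyz',s['rotation']).as_matrix()\n    return s\ndef onz")
open('h.py','w').write(t)
E
python3 - <<'E'
import cv2
a=cv2.imread('pics/scene0.png');b=cv2.imread('pics/side0.png')
cv2.imwrite('pics/scz.png',cv2.resize(a[140:340,220:460],None,fx=3.2,fy=2.9,interpolation=cv2.INTER_CUBIC)[:600])
cv2.imwrite('pics/sdz.png',cv2.resize(b[100:300,180:420],None,fx=3,fy=3,interpolation=cv2.INTER_CUBIC))
E
```

```text
(no output)
```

View pics/scene0.png

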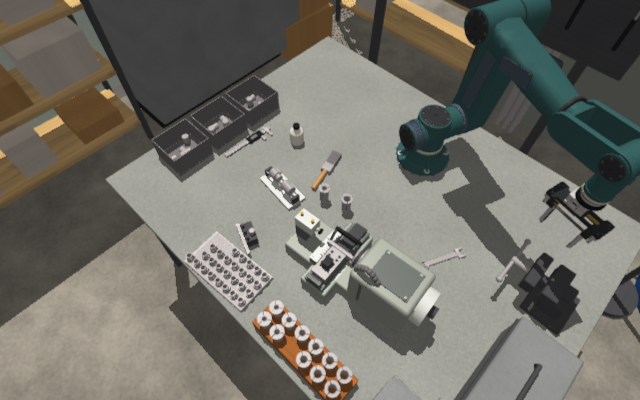

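View pics/scz.png

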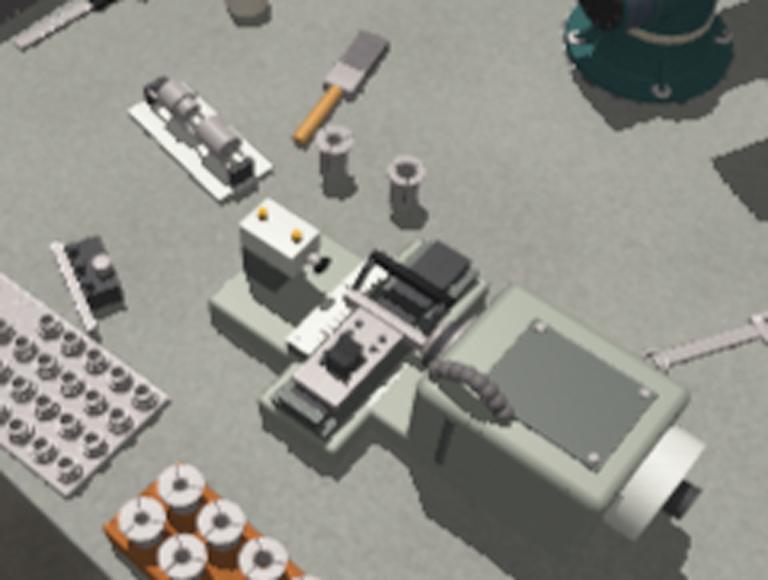

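View pics/side0.png

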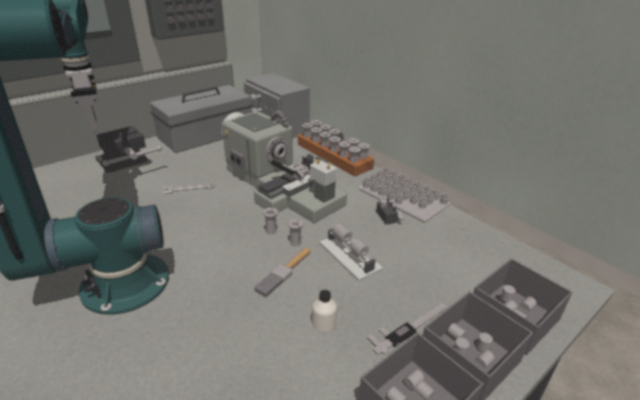

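View pics/sdz.png

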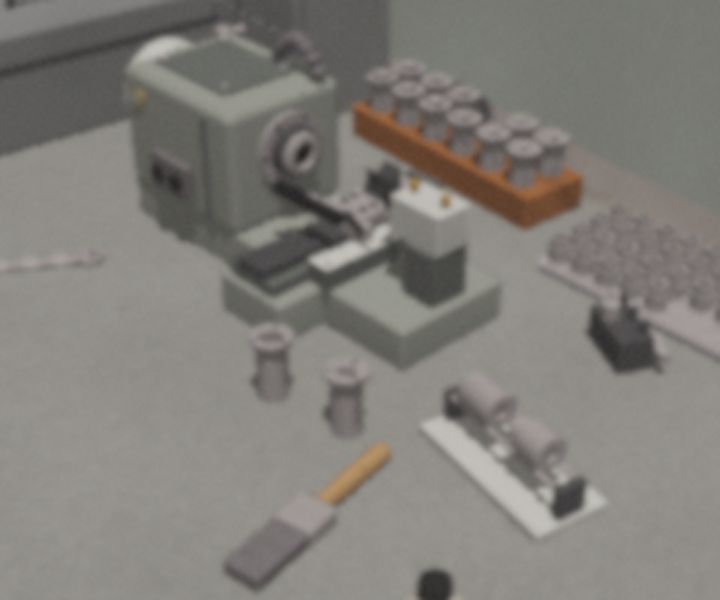

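View pics/wrist0.png

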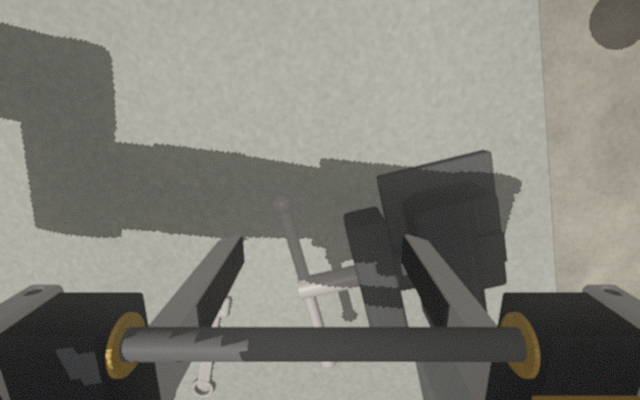

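Run:
```python
from h import *
print(optics.snapshot('wrist')['hand_eye'])
s=snap('scene')
def z(u,v): return 220+u/3.2,140+v/2.9
for n,u,v,h in [('railcornersNW',128,110,.012),('railE',272,168,.012),('railS',222,200,.012),('sl1',178,98,.0576),('sl2',217,133,.0576),('handle end1',370,258,.12),('handle end2',450,298,.12),('nest',345,350,.12),('coll a',335,138,.07),('coll b',407,172,.07),('cyl top1',262,213,.158),('cyl top2',297,236,.158)]:
    print(n,onz(s,*z(u,v),h).round(3))
s=snap('side')
def z(u,v): return 180+u/3,100+v/3
for n,u,v,h in [('sl1',487,400,.0576),('sl2',540,445,.0576)]:
    print(n,onz(s,*z(u,v),h).round(3))
```

```text
[[ 9.99998918e-01 -1.23260758e-03  8.02878298e-04  2.66424353e-04]
 [ 9.65431518e-04  9.61725359e-01  2.74013505e-01 -7.85838790e-02]
 [-1.10989954e-03 -2.74012433e-01  9.61725509e-01 -1.78702415e-01]
 [ 0.00000000e+00  0.00000000e+00  0.00000000e+00  1.00000000e+00]]
railcornersNW [ 0.535 -0.374  0.012]
railE [ 0.48  -0.186  0.012]
railS [ 0.554 -0.193  0.012]
sl1 [ 0.501 -0.318  0.058]
sl2 [ 0.507 -0.247  0.058]
handle end1 [0.545 0.021 0.12 ]
handle end2 [0.527 0.112 0.12 ]
nest [0.645 0.079 0.12 ]
coll a [ 0.426 -0.139  0.07 ]
coll b [ 0.407 -0.048  0.07 ]
cyl top1 [ 0.596 -0.082  0.158]
cyl top2 [ 0.592 -0.036  0.158]
sl1 [ 0.512 -0.242  0.058]
sl2 [ 0.504 -0.319  0.058]
```

Request:
arm_command(
  plan=[
    [1,0.0,0.0,0.06,-8],
    [1,0.04,-0.02,0.1,-16],
    [1,0.08,-0.06,0.13,-24],
    [1,0.12,-0.1,0.15,-32],
    [1,0.15,-0.15,0.15,-40],
    [1,0.18,-0.2,0.15,-48],
    [1,0.21,-0.25,0.15,-56],
    [1,0.24,-0.3,0.15,-64],
    [1,0.26,-0.355,0.15,-72],
    [1,0.28,-0.41,0.15,-76],
  ],
)

```text
time: 2.6
tool_pos: [0.4148, 0.1216, 0.3556]
ee_rot: [-3.141, -0.001, -0.005]
wrist_force: [-0.1, -0.6, -0.9]
width: 0.0941
```

Request:
arm_command(
  plan=[
    [1,0.03,-0.05,0.0,0],
    [1,0.06,-0.1,0.0,0],
    [1,0.08,-0.155,-0.01,0],
    [1,0.09,-0.21,-0.02,0],
    [1,0.09,-0.27,-0.04,0],
    [1,0.09,-0.31,-0.06,0],
    [1,0.09,-0.31,-0.06,0],
  ],
)

```text
time: 3.48
tool_pos: [0.5032, -0.1889, 0.2925]
ee_rot: [-3.14, 0.005, -0.007]
wrist_force: [0.2, -0.3, 0.3]
width: 0.0939
```

Run:
```python
from h import *
o=robot.get_obs(); print(o['time'],o['tool_pos'],o['ee_rot'])
s=snap('wrist','w1.png')
for l in ['sleeve','plain_sleeve','rail']:
        for m in finder.masks_of(l,'wrist')[:2]:
            ys,xs=np.nonzero(m['pixels']); print(l,round(m['p'],2),m['extent'],xs.mean().round(1),ys.mean().round(1),len(xs), onz(s,xs.mean(),ys.mean(),.06))
```

```text
3.475 [ 0.5032326  -0.18891936  0.29247387] [-3.13952868  0.00501613 -0.00713617]
sleeve 0.96 [311.5, 245.3, 336.0, 280.4] 324.4 263.1 837 [ 0.50511043 -0.3119772   0.06      ]
plain_sleeve 0.9 [314.7, 191.9, 350.8, 231.0] 330.7 212.6 1040 [ 0.5138998  -0.23905964  0.06      ]
plain_sleeve 0.18 [285.3, 0.1, 465.3, 106.5] 395.9 47.1 13110 [ 0.58931713 -0.0395322   0.06      ]
rail 0.59 [299.9, 166.7, 361.4, 295.7] 327.4 222.6 4446 [ 0.50945124 -0.25289709  0.06      ]
```

View pics/w1.png

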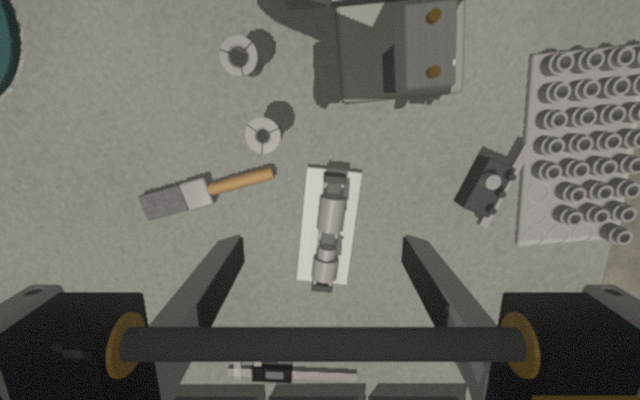

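Run:
```python
import cv2
a=cv2.imread('pics/w1.png')
cv2.imwrite('pics/w1z.png',cv2.resize(a[155:300,290:370],None,fx=4,fy=4,interpolation=cv2.INTER_CUBIC))
```

```text
(no output)
```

View pics/w1z.png

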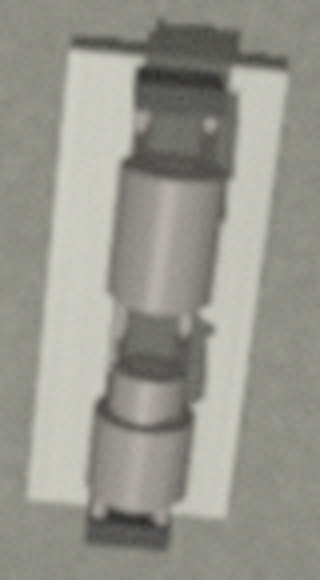

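```bash
cat > a.py <<'E'
from h import *
s=snap('wrist'); print(s['position'])
z=lambda u,v,h: onz(s,290+u/4,155+v/4,h)
P={}
for n,u,v,h in [('bTL',70,48,.012),('bTR',288,68,.012),('bBL',28,500,.012),('bBR',228,517,.012),('thL_top',99,412,.0576),('thR_top',193,428,.0576),('thL_bot',90,505,.0576),('thR_bot',183,512,.0576),('nkL',111,375,.0576),('nkR',186,380,.0576),('plainTL',122,165,.0576),('plainTR',226,178,.0576),('plBL',108,300,.0576),('plBR',207,312,.0576)]:
    P[n]=z(u,v,h); print(n,P[n].round(4))
ang=lambda a,b: np.degrees(np.arctan2(-(b-a)[0],(b-a)[1]))
for a,b in [('bBL','bTL'),('bBR','bTR'),('thL_bot','thL_top'),('plBL','plainTL'),('plBR','plainTR')]: print(a,b,ang(P[a],P[b]),np.linalg.norm(P[b]-P[a]))
b=sum(P[k] for k in ['bTL','bTR','bBL','bBR'])/4
print('rail c',b,'mids',(P['bTL']+P['bTR']-P['bBL']-P['bBR'])/2, 'th',sum(P[k] for k in P if k[:2]=='th')/4)
E
python3 a.py
```

```text
[ 0.50575803 -0.10583758  0.47544388]
bTL [ 0.4853 -0.1845  0.012 ]
bTR [ 0.5636 -0.1919  0.012 ]
bBL [ 0.4661 -0.3647  0.012 ]
bBR [ 0.5454 -0.3725  0.012 ]
thL_top [ 0.4956 -0.305   0.0576]
thR_top [ 0.5285 -0.3113  0.0576]
thL_bot [ 0.4921 -0.3413  0.0576]
thR_bot [ 0.5253 -0.3442  0.0576]
nkL [ 0.4999 -0.291   0.0576]
nkR [ 0.5259 -0.293   0.0576]
plainTL [ 0.504  -0.2158  0.0576]
plainTR [ 0.5385 -0.2204  0.0576]
plBL [ 0.499  -0.2634  0.0576]
plBR [ 0.5328 -0.2678  0.0576]
bBL bTL -6.090419135103826 0.18121743428163847
bBR bTR -5.764304803922055 0.18147291377835775
thL_bot thL_top -5.545680937635315 0.03642369418559088
plBL plainTL -5.936772671887769 0.047798807870177484
plBR plainTR -6.770375635586531 0.047791535720945175
rail c [ 0.51511021 -0.27839813  0.012     ] mids [0.01872663 0.18037494 0.        ] th [ 0.51040383 -0.32544225  0.0576    ]
```

Request:
arm_command(
  plan=[
    [1,0.003,-0.05,-0.03,-3],
    [1,0.007,-0.1,-0.07,-5.5],
    [1,0.007,-0.137,-0.11,-5.5],
    [1,0.007,-0.137,-0.16,-5.5],
    [1,0.007,-0.137,-0.17,-5.5],
    [1,0.007,-0.137,-0.17,-5.5],
  ],
)

```text
time: 4.47
tool_pos: [0.5122, -0.3228, 0.1267]
ee_rot: [3.141, -0.001, -0.097]
wrist_force: [-0.7, -0.1, -0.3]
width: 0.0938
```

Run:
```python
from h import *
o=robot.get_obs(); print(o['time'],o['tool_pos'],o['ee_rot'])
s=snap('wrist','w2.png')
for l in ['sleeve']:
        for m in finder.masks_of(l,'wrist')[:2]:
            ys,xs=np.nonzero(m['pixels']); print(l,round(m['p'],2),m['extent'],xs.mean().round(1),ys.mean().round(1),len(xs), onz(s,xs.mean(),ys.mean(),.06))
```

```text
4.475 [ 0.51216972 -0.32283393  0.12668349] [ 3.14110664e+00 -1.07753106e-03 -9.67367808e-02]
sleeve 0.62 [293.1, 170.2, 334.1, 236.0] 311.5 204.4 2687 [ 0.50580054 -0.31333703  0.06      ]
```

View pics/w2.png

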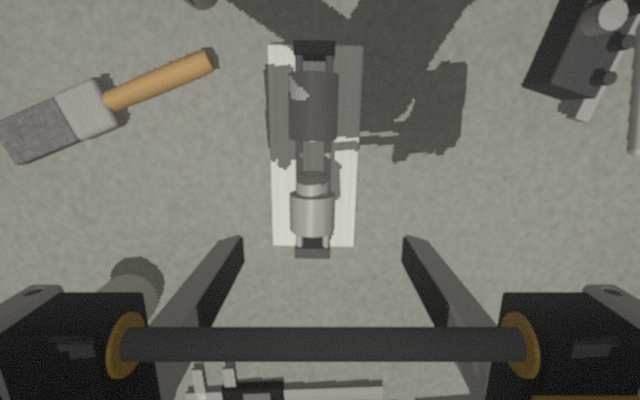

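Run:
```python
from h import *
s=snap('wrist')
for u,v in [(290,197),(290,230),(335,197),(335,230),(312,192),(312,236),(297,180),(328,180),(312,172)]: print(u,v,onz(s,u,v,.0576).round(4))
for P in [(.510,-.326,.0576),(.5072,-.3236,.0576),(.5146,-.2786,.012)]: print(proj(s,P))
a=cv2.imread('pics/w2.png')
cv2.imwrite('pics/w2z.png',cv2.resize(a[150:270,260:370],None,fx=5,fy=5,interpolation=cv2.INTER_CUBIC))
```

```text
290 197 [ 0.4904 -0.3081  0.0576]
290 230 [ 0.487  -0.3357  0.0576]
335 197 [ 0.5259 -0.3116  0.0576]
335 230 [ 0.5235 -0.3394  0.0576]
312 192 [ 0.5082 -0.3057  0.0576]
312 236 [ 0.5042 -0.3427  0.0576]
297 180 [ 0.4976 -0.295   0.0576]
328 180 [ 0.5217 -0.2974  0.0576]
312 172 [ 0.5099 -0.2898  0.0576]
[316.90756412 216.08986899]
[313.13521118 213.59628661]
[317.16377635 149.81590286]
```

View pics/w2z.png

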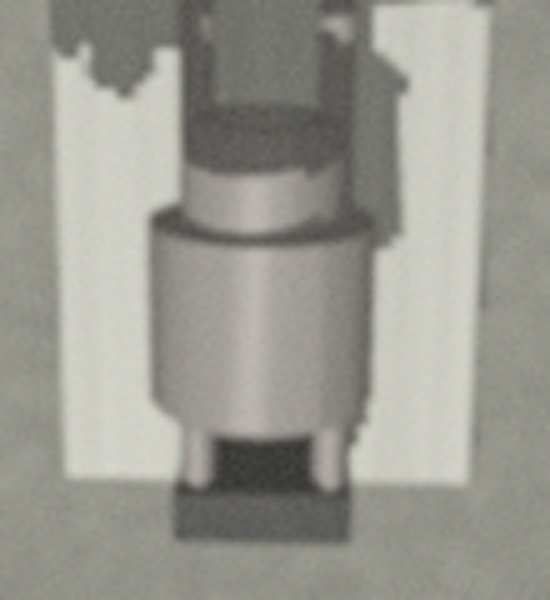

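Request:
arm_command(
  plan=[
    [1,-0.004,-0.002,-0.04,0],
    [1,-0.004,-0.002,-0.075,0],
    [1,-0.004,-0.002,-0.088,0],
    [1,-0.004,-0.002,-0.088,0],
    [0.3,-0.004,-0.002,-0.088,0],
    [0.3,-0.004,-0.002,-0.088,0],
    [0,-0.004,-0.002,-0.088,0],
    [0,-0.004,-0.002,-0.088,0],
    [0,-0.004,-0.002,-0.088,0],
  ],
)

```text
time: 5.75
tool_pos: [0.5074, -0.3256, 0.0375]
ee_rot: [3.142, -0.0, -0.098]
wrist_force: [0.3, 0.9, 0.5]
width: 0.0476
```

Run:
```python
from h import *
o=robot.get_obs(); print(o['time'],o['tool_pos'],o['ee_rot'],o['width'],o['wrist_force'])
s=snap('wrist','w3.png')
```

```text
5.75 [ 0.50736047 -0.32564866  0.03754293] [ 3.14157152e+00 -7.17019457e-05 -9.84588041e-02] 0.047640519977680165 [0.26786969 0.93304147 0.45127   ]
```

View pics/w3.png

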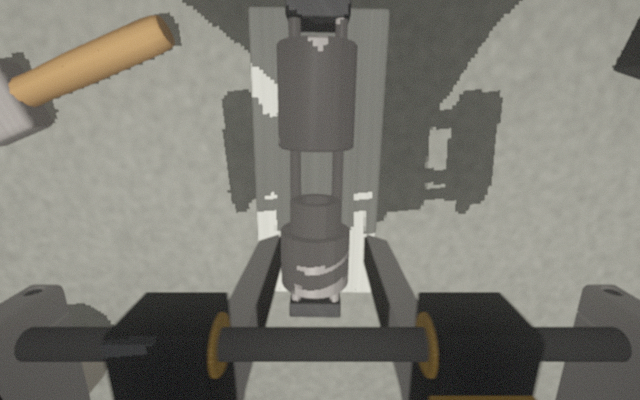

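Request:
arm_command(
  plan=[
    [0.35,-0.003,0.0,0,0],
    [0,-0.003,0.0,0,0],
    [0,-0.003,0.0,0,0],
    [0,-0.003,0.0,0,0],
    [0,-0.003,0.0,0,0],
  ],
)

```text
time: 6.42
tool_pos: [0.5033, -0.3255, 0.0373]
ee_rot: [-3.141, 0.002, -0.099]
wrist_force: [-5.4, 0.4, 2.9]
width: 0.0358
```

Run:
```python
from h import *
o=robot.get_obs(); print(o['time'],o['tool_pos'],o['ee_rot'],o['width'],o['wrist_force'])
s=snap('wrist','w4.png')
```

```text
6.425 [ 0.50331861 -0.32549482  0.03733992] [-3.14125298e+00  2.34478369e-03 -9.85385682e-02] 0.03575488106438777 [-5.35689098  0.37355536  2.90120468]
```

View pics/w4.png

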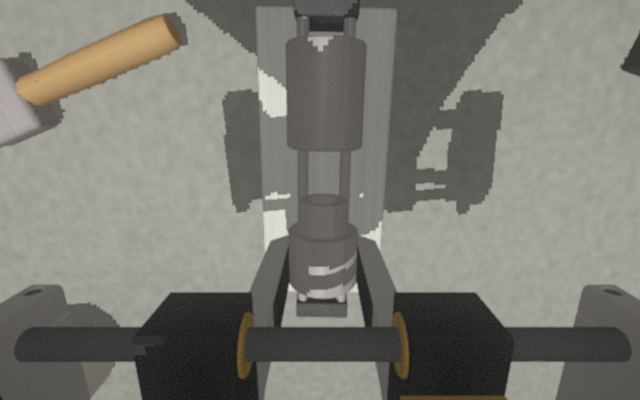

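Request:
arm_command(
  plan=[
    [0,0.0,0.0,0.03,0],
    [0,0.0,0.0,0.08,0],
    [0,0.0,0.0,0.14,0],
    [0,0.0,0.0,0.2,0],
    [0,0.01,0.03,0.24,0],
    [0,0.03,0.08,0.27,0],
    [0,0.05,0.14,0.28,0],
    [0,0.07,0.2,0.28,0],
    [0,0.09,0.25,0.28,0],
    [0,0.11,0.3,0.28,0],
  ],
)

```text
time: 7.72
tool_pos: [0.6158, -0.0231, 0.317]
ee_rot: [-3.141, -0.002, -0.097]
wrist_force: [0.4, 0.1, -2.5]
width: 0.0354
```

Request:
arm_command(
  plan=[
    [0,0.0,0.015,0.0,0],
    [0,0.0,0.015,0.0,0],
    [0,0.0,0.015,0.0,0],
  ],
)

```text
time: 8.1
tool_pos: [0.6143, -0.012, 0.3176]
ee_rot: [3.141, -0.001, -0.1]
wrist_force: [-0.6, -0.3, -1.9]
width: 0.0354
```

Run:
```python
from h import *
o=robot.get_obs(); print(o['time'],o['tool_pos'],o['ee_rot'],o['width'],o['wrist_force'])
s=snap('wrist','w5.png')
for l in ['sleeve','nest','handle_bar','pointer','spindle_axis']:
        for m in finder.masks_of(l,'wrist')[:2]:
            ys,xs=np.nonzero(m['pixels']); print(l,round(m['p'],2),m['extent'],xs.mean().round(1),ys.mean().round(1),len(xs))
```

```text
8.1 [ 0.61433321 -0.01204506  0.31755691] [ 3.14104863e+00 -6.31358893e-04 -1.00158241e-01] 0.03535737676743413 [-0.64438273 -0.28016604 -1.86690705]
sleeve 0.63 [290.7, 197.1, 359.3, 295.3] 322.6 246.8 6317
nest 0.58 [230.1, 65.8, 385.7, 162.8] 307.8 102.9 7381
handle_bar 0.71 [227.4, 61.7, 383.0, 159.2] 307.3 103.1 7532
pointer 0.57 [231.1, 62.9, 380.3, 164.2] 307.9 102.9 7151
spindle_axis 0.82 [165.5, 0.0, 403.5, 235.1] 291.5 99.8 33049
```

View pics/w5.png

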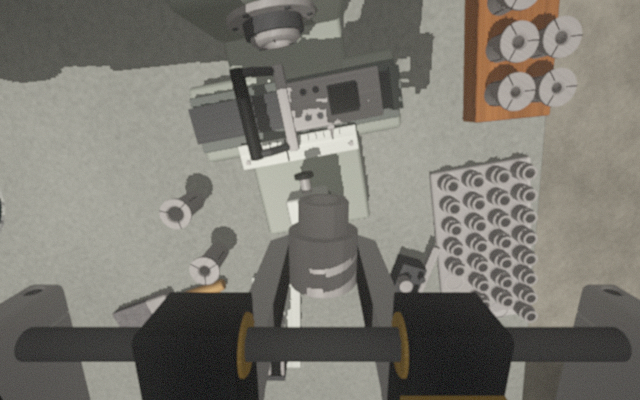

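Run:
```python
import cv2
a=cv2.imread('pics/w5.png')
cv2.imwrite('pics/w5z.png',cv2.resize(a[50:175,225:415],None,fx=4.2,fy=4.2,interpolation=cv2.INTER_CUBIC))
```

```text
(no output)
```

View pics/w5z.png

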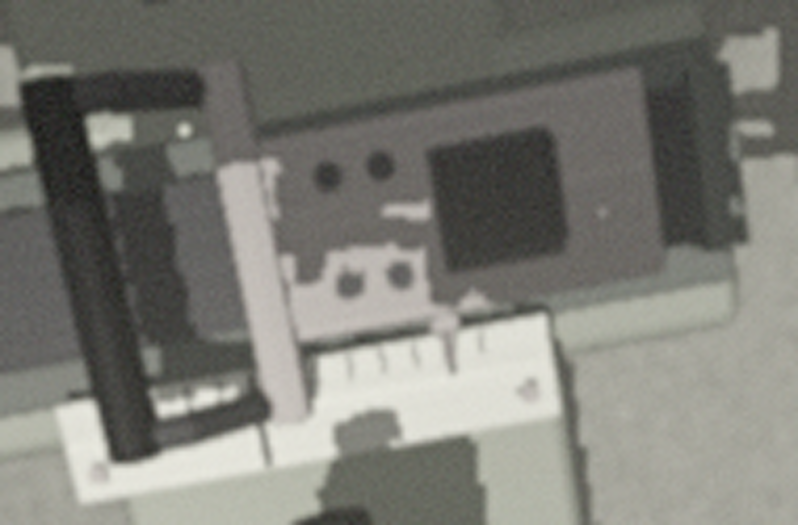

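```bash
cat > b.py <<'E'
from h import *
s=snap('wrist')
z=lambda u,v,h: onz(s,225+u/4.2,50+v/4.2,h)
P={}
for n,u,v,h in [('n1',430,150,.124),('n2',548,128,.124),('n3',567,250,.124),('n4',448,270,.124),('hA1',22,90,.12),('hA2',75,80,.12),('hB1',108,458,.12),('hB2',158,450,.12),('mark1',268,462,.078),('mark2',262,430,.078),('ptr',450,365,.078),('crossT1',205,65,.11),('crossB',305,410,.11),('crossB0',270,420,.11)]:
    P[n]=z(u,v,h); print(n,P[n].round(4))
c=sum(P['n%d'%i] for i in range(1,5))/4; h=sum(P[k] for k in ['hA1','hA2','hB1','hB2'])/4
print('nest',c,'handle',h,np.linalg.norm((c-h)[:2]),'yaw',np.degrees(np.arctan2((c-h)[1],(c-h)[0])))
d=(P['hA1']+P['hA2']-P['hB1']-P['hB2'])/2; print('bar',np.linalg.norm(d),np.degrees(np.arctan2(-d[0],d[1])))
d=(P['n1']+P['n2']-P['n3']-P['n4'])/2; print('nesty',np.linalg.norm(d),np.degrees(np.arctan2(-d[0],d[1])))
d=-(P['n1']-P['n2']-P['n3']+P['n4'])/2; print('nestx',np.linalg.norm(d),np.degrees(np.arctan2(d[1],d[0])))
E
python3 b.py
```

```text
n1 [0.6315 0.0922 0.124 ]
n2 [0.662  0.0945 0.124 ]
n3 [0.6647 0.0641 0.124 ]
n4 [0.6334 0.0622 0.124 ]
hA1 [0.5291 0.1174 0.12  ]
hA2 [0.543  0.1184 0.12  ]
hB1 [0.5358 0.0219 0.12  ]
hB2 [0.5498 0.0227 0.12  ]
mark1 [0.5745 0.0106 0.078 ]
mark2 [0.574  0.0205 0.078 ]
ptr [0.6326 0.0341 0.078 ]
crossT1 [0.5753 0.12   0.11  ]
crossB [0.5904 0.0284 0.11  ]
crossB0 [0.5803 0.0266 0.11  ]
nest [0.64790714 0.07825265 0.124     ] handle [0.53942449 0.07011407 0.12      ] 0.10878751622130843 yaw 4.290407031886256
bar 0.09589591986927762 4.077988517794804
nesty 0.030287736523299094 4.323913989053495
nestx 0.031005417279463737 3.820491356829591
```

Run:
```python
import cv2
a=cv2.imread('pics/w5.png')
b=cv2.resize(a[180:310,265:385],None,fx=4.5,fy=4.5,interpolation=cv2.INTER_CUBIC)
cv2.imwrite('pics/w5s.png',cv2.convertScaleAbs(b,alpha=1.8,beta=0))
```

```text
(no output)
```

View pics/w5s.png

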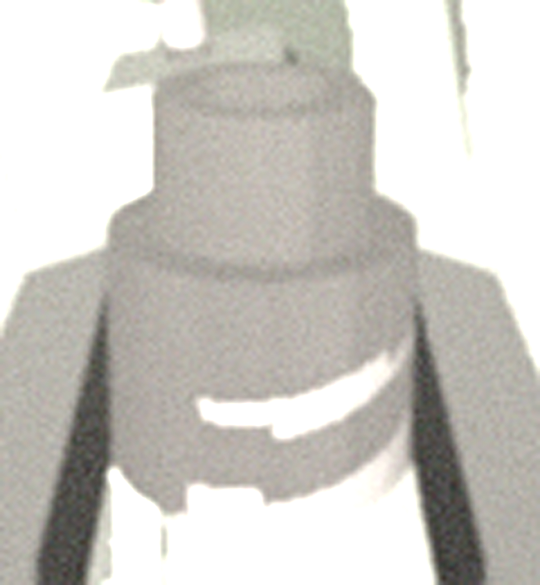

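```bash
cat > c.py <<'E'
from h import *
from scipy.spatial.transform import Rotation as R
s=snap('wrist'); o=robot.get_obs()
T=R.from_euler('xyz',o['ee_rot']).as_matrix()
for dz in (.0188,.0203):
  za=o['tool_pos'][2]+dz
  for n,u,v,h in [('nkL',153,98,0),('nkR',375,98,0),('face top',265,115,.013),('face bot',262,62,-.013),('shL',108,238,0),('shR',415,238,0),('sh top',260,275,.018),('back top',260,512,.018)]:
    P=onz(s,265+u/4.5,180+v/4.5,za+h); print(n,(T.T@(P-o['tool_pos']))[:2].round(4))
E
python3 c.py
```

```text
nkL [-0.0107 -0.0348]
nkR [ 0.0144 -0.0348]
face top [ 0.0019 -0.0366]
face bot [ 0.0017 -0.0357]
shL [-0.0163 -0.0179]
shR [ 0.0194 -0.0179]
sh top [ 0.0014 -0.0207]
back top [0.0014 0.007 ]
nkL [-0.0106 -0.0352]
nkR [ 0.0143 -0.0352]
face top [ 0.0019 -0.037 ]
face bot [ 0.0017 -0.0361]
shL [-0.0161 -0.0185]
shR [ 0.0192 -0.0184]
sh top [ 0.0014 -0.0214]
back top [0.0014 0.0061]
```

Request:
arm_command(
  plan=[
    [0,0.01,0.03,0.0,4],
    [0,0.02,0.06,0.0,8],
    [0,0.033,0.086,-0.03,9.9],
    [0,0.033,0.086,-0.07,9.9],
    [0,0.033,0.086,-0.1,9.9],
    [0,0.033,0.086,-0.1,9.9],
    [0,0.033,0.086,-0.1,9.9],
  ],
)

```text
time: 9.38
tool_pos: [0.648, 0.0752, 0.2193]
ee_rot: [3.142, -0.003, 0.074]
wrist_force: [0.3, 0.4, -1.5]
width: 0.0353
```

Run:
```python
from h import *
o=robot.get_obs(); print(o['time'],o['tool_pos'],o['ee_rot'],o['width'],o['wrist_force'])
s=snap('wrist','w6.png')
print(proj(s,(.649,.078,.124)))
s=snap('scene'); a=s['image'][:,:,::-1]; cv2.imwrite('pics/s6.png',cv2.resize(a[170:300,270:430],None,fx=4.5,fy=4.5,interpolation=cv2.INTER_CUBIC))
s=snap('side'); a=s['image'][:,:,::-1]; cv2.imwrite('pics/d6.png',cv2.resize(a[100:230,220:380],None,fx=4.5,fy=4.5,interpolation=cv2.INTER_CUBIC))
```

```text
9.375 [0.64799332 0.07523467 0.21925176] [ 3.14151860e+00 -2.50934631e-03  7.41604400e-02] 0.035319460142627046 [ 0.25077124  0.36581703 -1.46796346]
[322.06969342 201.80456273]
```

View pics/w6.png

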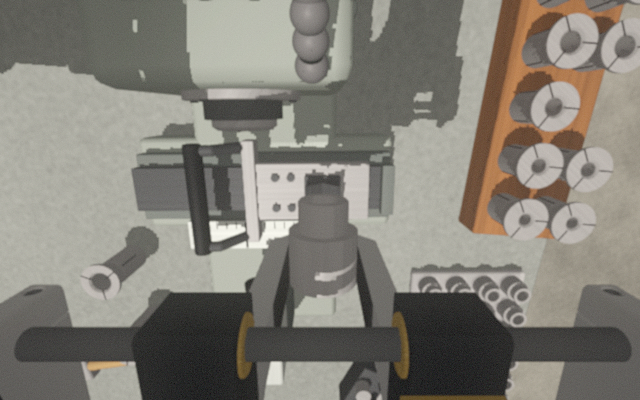

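View pics/s6.png

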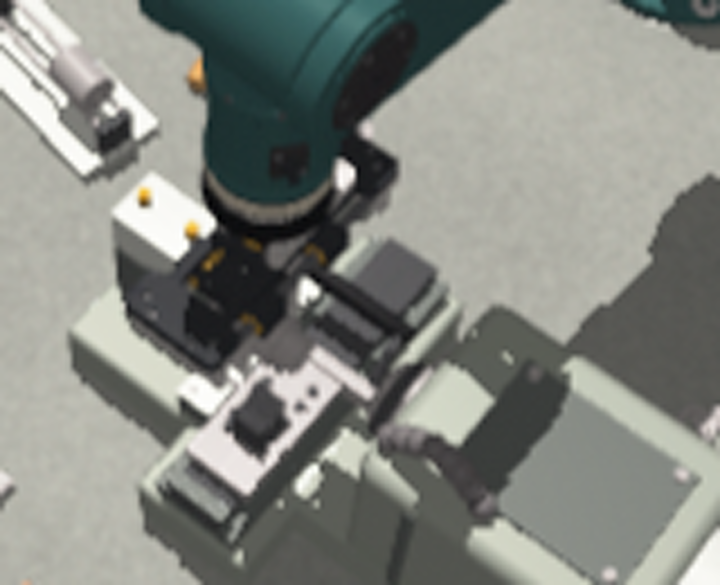

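View pics/d6.png

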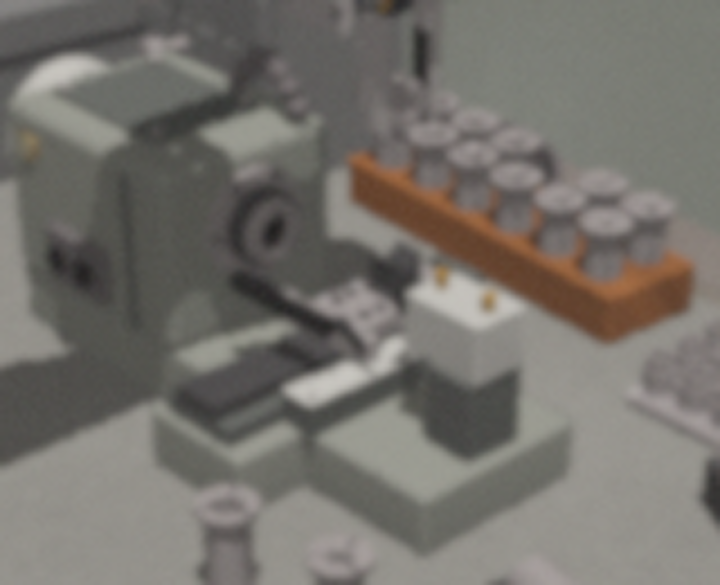

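Run:
```python
from h import *
w=snap('wrist'); s=snap('scene'); d=snap('side')
def ray(s,u,v):
    r=s['rotation']@np.array([(u-s['cx'])/s['fx'],(v-s['cy'])/s['fy'],1.]); return s['position'],r/np.linalg.norm(r)
def tri(rs):
    A=sum(np.eye(3)-np.outer(r,r) for p,r in rs); b=sum((np.eye(3)-np.outer(r,r))@p for p,r in rs); x=np.linalg.solve(A,b)
    return x,[np.linalg.norm((np.eye(3)-np.outer(r,r))@(x-p)) for p,r in rs]
for k in [[(w,312,68),(s,357.8,266.7)],[(w,312,68),(d,220+300/4.5,100+108/4.5)],[(w,310,10),(s,367,268)]]:
    print(tri([ray(*q) for q in k]))
print(w['position'])
# nest via scene & w6
n=(s,270+258/4.5,170+412/4.5); print(onz(*n,.124))
```

```text
(array([0.63468153, 0.17793741, 0.21339607]), [np.float64(0.0030351120247763953), np.float64(0.00303511202477632)])
(array([0.63643586, 0.17669403, 0.20456816]), [np.float64(1.8089593730686448e-05), np.float64(1.8089593730481652e-05)])
(array([0.63027708, 0.20182575, 0.23229355]), [np.float64(0.0058981325996417915), np.float64(0.005898132599641708)])
[0.64288783 0.15475389 0.39889106]
[0.64917822 0.08146562 0.124     ]
```

Request:
arm_command(
  plan=[
    [0,0.0,0.0,-0.04,0],
    [0,0.0,0.0,-0.075,0],
    [0,0.0,0.0,-0.095,0],
    [0,0.0,0.0,-0.103,0],
    [0,0.0,0.0,-0.103,0],
    [0,0.0,0.0,-0.103,0],
  ],
)

```text
time: 10.42
tool_pos: [0.6481, 0.0754, 0.1159]
ee_rot: [3.141, -0.002, 0.074]
wrist_force: [0.8, 0.2, -1.7]
width: 0.0352
```

Run:
```python
from h import *
o=robot.get_obs(); print(o['time'],o['tool_pos'],o['ee_rot'],o['width'],o['wrist_force'])
s=snap('wrist','w7.png')
s=snap('scene'); a=s['image'][:,:,::-1]; cv2.imwrite('pics/s7.png',cv2.resize(a[170:300,270:430],None,fx=4.5,fy=4.5,interpolation=cv2.INTER_CUBIC))
```

```text
10.425 [0.64813132 0.07538967 0.11586117] [ 3.14149966e+00 -2.40771833e-03  7.43525946e-02] 0.035230597308469246 [ 0.82318214  0.16468235 -1.71690556]
```

View pics/w7.png

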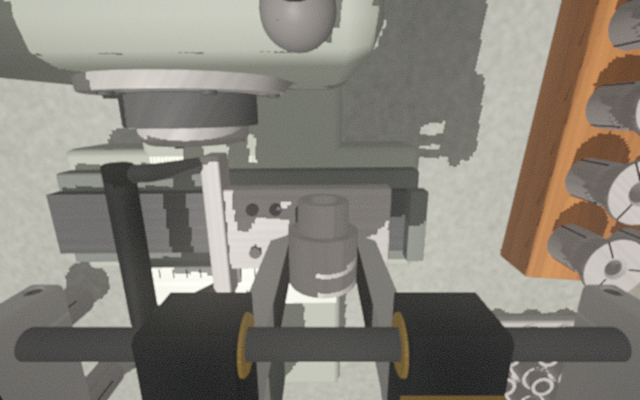

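View pics/s7.png

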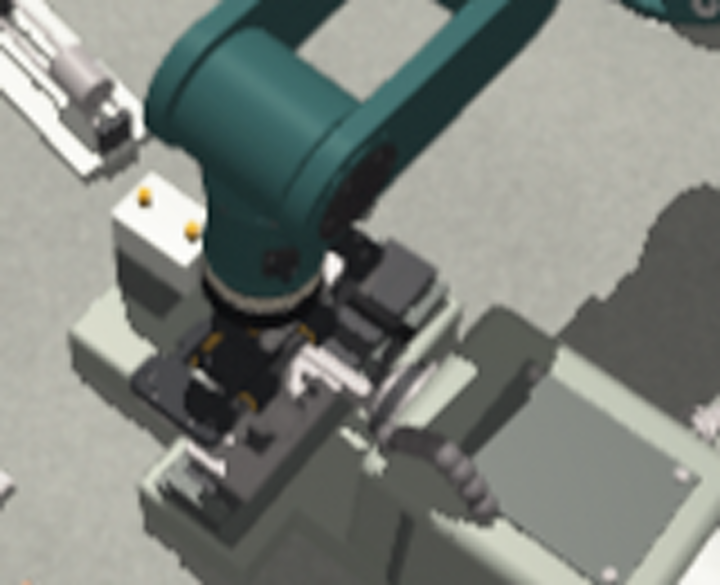

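Run:
```python
from h import *
s=snap('wrist'); o=robot.get_obs()
from scipy.spatial.transform import Rotation as R
T=R.from_euler('xyz',o['ee_rot']).as_matrix(); f=lambda u,v,h:(T.T@(onz(s,u,v,h)-o['tool_pos']))[:2].round(4)
print('bar',f(103,170,.12),f(136,170,.12),f(126,293,.12),f(157,293,.12))
print('sleeve',f(289,235,.136),f(357,235,.136),f(299,203,.136),f(349,203,.136))
print('pin holes',f(252,210,.098),f(275,210,.098))
print('slide edges y: plate top edge',f(390,186,.098), 'bottom',f(390,258,.098))
```

```text
bar [-0.1167 -0.0487] [-0.0989 -0.0487] [-0.1166  0.026 ] [-0.098  0.026]
sleeve [-0.0159 -0.0174] [ 0.0193 -0.0173] [-0.0104 -0.0346] [ 0.0148 -0.0346]
pin holes [-0.0428 -0.0193] [-0.0284 -0.0193]
slide edges y: plate top edge [ 0.0431 -0.0346] bottom [0.0457 0.0138]
```

Request:
arm_command(
  plan=[
    [0,0.0,0.0,-0.001,0],
    [0,0.0,0.0,-0.001,0],
    [0.45,0.0,0.0,-0.001,0],
    [0.6,0.0,0.0,-0.001,0],
    [0.6,0.0,0.0,-0.001,0],
    [0.6,0.0,0.0,-0.001,0],
  ],
)

```text
time: 11.32
tool_pos: [0.6473, 0.0754, 0.1132]
ee_rot: [-3.142, 0.0, 0.074]
wrist_force: [0.7, -0.2, -0.9]
width: 0.0566
```

Request:
arm_command(
  plan=[
    [0.6,0.0,0.0,0.03,0],
    [0.6,0.0,0.0,0.08,0],
    [0.6,0.0,-0.01,0.13,0],
    [0.6,0.0,-0.05,0.16,0],
    [0.6,0.0,-0.07,0.16,0],
    [0.6,0.0,-0.07,0.16,0],
  ],
)

```text
time: 12.08
tool_pos: [0.6469, 0.0042, 0.2713]
ee_rot: [-3.141, 0.003, 0.072]
wrist_force: [0.2, 0.2, -0.9]
width: 0.0565
```

Run:
```python
from h import *
o=robot.get_obs(); print(o['time'],o['tool_pos'],o['ee_rot'],o['width'],o['wrist_force'])
s=snap('wrist','w8.png')
a=s['image'][:,:,::-1]; cv2.imwrite('pics/w8z.png',cv2.resize(a[50:200,180:420],None,fx=3.3,fy=3.3,interpolation=cv2.INTER_CUBIC))
```

```text
12.075 [0.64692807 0.00424327 0.2713415 ] [-3.14072200e+00  2.85504909e-03  7.20250193e-02] 0.05653241591912488 [ 0.16156873  0.20653362 -0.89119157]
```

View pics/w8.png

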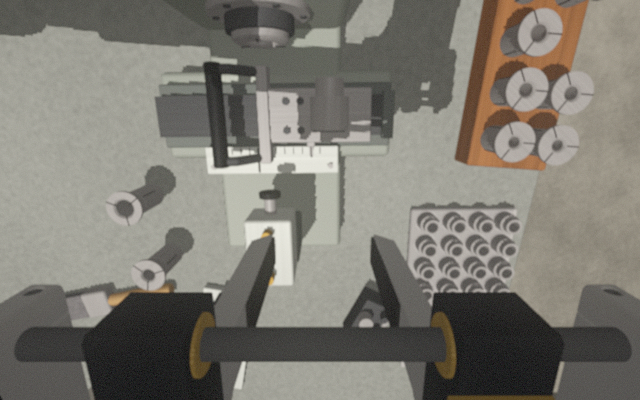

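View pics/w8z.png

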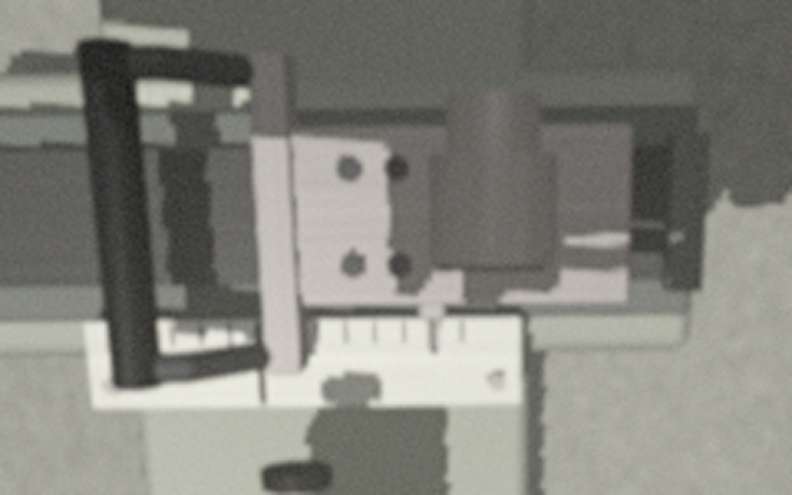

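Run:
```python
from h import *
s=snap('wrist')
z=lambda u,v,h: onz(s,180+u/3.3,50+v/3.3,h)
B=np.array([z(80,45,.12),z(132,42,.12),z(110,388,.12),z(158,385,.12)]); b=B.mean(0)
d=(B[0]+B[1]-B[2]-B[3])[:2]; L=np.linalg.norm(d)/2; y=d/np.linalg.norm(d); x=np.array([y[1],-y[0]])
print('bar',b,L,np.degrees(np.arctan2(-y[0],y[1])))
for n,u,v,h in [('shL',437,155,.135),('shR',553,155,.135),('backL',433,258,.135),('backR',557,258,.135),('backtop',495,268,.153),('nkL',450,92,.135),('nkR',537,92,.135),('ptrtip',434,350,.08),('mark',264,390,.078),('markshort',377,330,.078),('ms2',346,330,.078),('plateR top',630,125,.098),('plateR bot',628,300,.098)]:
    P=(z(u,v,h)-b)[:2]; print(n,(P@x).round(4),(P@y).round(4))
print(x)
```

```text
bar [0.5387731  0.07071421 0.12      ] 0.09817275015670741 3.9407281618077734
shL 0.0943 0.0187
shR 0.1266 0.0188
backL 0.0931 -0.0092
backR 0.1284 -0.0091
backtop 0.1104 -0.0109
nkL 0.098 0.0351
nkR 0.1218 0.0352
ptrtip 0.0912 -0.0428
mark 0.0319 -0.0572
markshort 0.0716 -0.0363
ms2 0.061 -0.0364
plateR top 0.1527 0.0291
plateR bot 0.1543 -0.0241
[0.99763568 0.06872447]
```

Request:
arm_command(
  plan=[
    [0.38,-0.05,0.03,0.0,0],
    [0.38,-0.1,0.06,0.0,0],
    [0.38,-0.109,0.066,-0.05,0],
    [0.38,-0.109,0.066,-0.1,0],
    [0.38,-0.109,0.066,-0.11,0],
    [0.38,-0.109,0.066,-0.11,0],
  ],
)

```text
time: 12.92
tool_pos: [0.5381, 0.0719, 0.1629]
ee_rot: [-3.141, 0.002, 0.075]
wrist_force: [-0.1, -0.7, 0.8]
width: 0.0355
```

Run:
```python
from h import *
o=robot.get_obs(); print(o['time'],o['tool_pos'],o['ee_rot'],o['width'],o['wrist_force'])
s=snap('wrist','w9.png')
```

```text
12.925 [0.5380668  0.07192555 0.16294036] [-3.14122250e+00  1.78471031e-03  7.50908164e-02] 0.03546220457226004 [-0.14886029 -0.72291225  0.78734788]
```

View pics/w9.png

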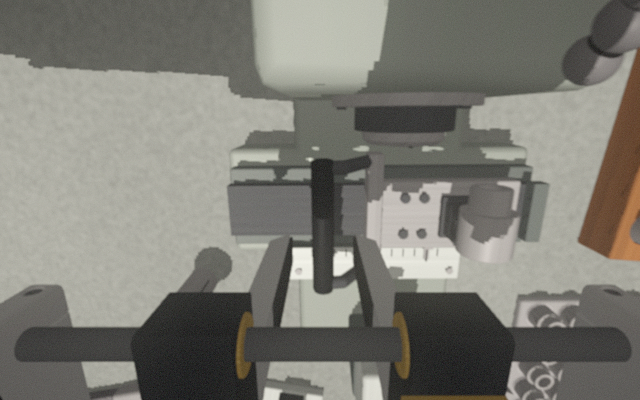

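Request:
arm_command(
  plan=[
    [0.38,0.0,0.0,-0.03,0],
    [0.38,0.0,0.0,-0.055,0],
    [0.38,0.0,0.0,-0.062,0],
    [0.38,0.0,0.0,-0.062,0],
    [0,0.0,0.0,-0.062,0],
    [0,0.0,0.0,-0.062,0],
    [0,0.0,0.0,-0.062,0],
    [0,0.0,0.0,-0.062,0],
  ],
)

```text
time: 13.98
tool_pos: [0.5377, 0.0713, 0.1027]
ee_rot: [3.141, 0.001, 0.074]
wrist_force: [-5.0, -2.0, 5.6]
width: 0.015
```

Run:
```python
from h import *
o=robot.get_obs(); print(o['time'],o['tool_pos'],o['ee_rot'],o['width'],o['wrist_force'])
s=snap('wrist','w10.png')
```

```text
13.975 [0.53770122 0.07126035 0.10269973] [3.14135786e+00 9.04953247e-04 7.44913669e-02] 0.014977353915632386 [-4.99430173 -2.00391255  5.6062324 ]
```

View pics/w10.png

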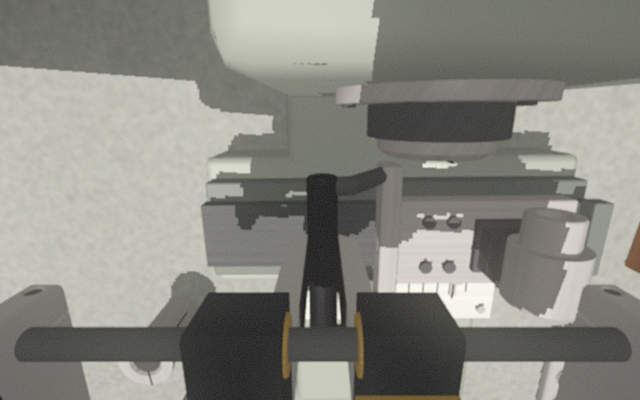

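Request:
arm_command(
  plan=[
    [0,-0.004,-0.0003,0,0],
    [0,-0.01,-0.0007,0,0],
    [0,-0.017,-0.0012,0,0],
    [0,-0.025,-0.0017,0,0],
    [0,-0.033,-0.0023,0,0],
    [0,-0.041,-0.0029,0,0],
    [0,-0.049,-0.0034,0,0],
    [0,-0.055,-0.0039,0,0],
    [0,-0.058,-0.0041,0,0],
    [0,-0.058,-0.0041,0,0],
  ],
)

```text
time: 15.28
tool_pos: [0.4841, 0.0668, 0.1027]
ee_rot: [3.14, -0.01, 0.074]
wrist_force: [7.9, -1.5, -1.4]
width: 0.015
```

Run:
```python
from h import *
o=robot.get_obs(); print(o['time'],o['tool_pos'],o['ee_rot'],o['width'],o['wrist_force'])
s=snap('wrist','w11.png')
s=snap('scene'); a=s['image'][:,:,::-1]; cv2.imwrite('pics/s11.png',cv2.resize(a[190:290,290:410],None,fx=6,fy=6,interpolation=cv2.INTER_CUBIC))
s=snap('side'); a=s['image'][:,:,::-1]; cv2.imwrite('pics/d11.png',cv2.resize(a[130:220,230:350],None,fx=6,fy=6,interpolation=cv2.INTER_CUBIC))
```

```text
15.275 [0.4841198  0.06682684 0.1026903 ] [ 3.14024707 -0.00992823  0.07409699] 0.014987652549217786 [ 7.90771521 -1.5259912  -1.43012941]
```

View pics/w11.png

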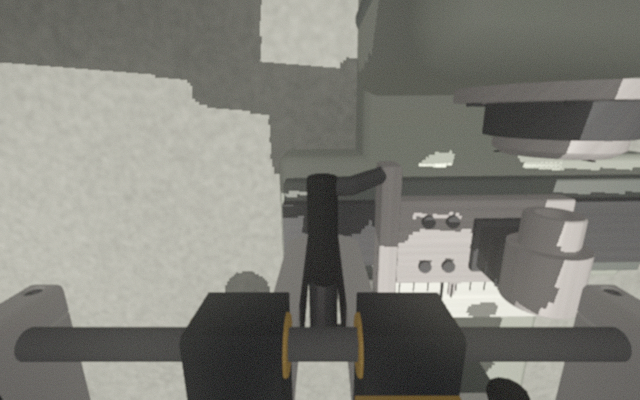

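View pics/s11.png

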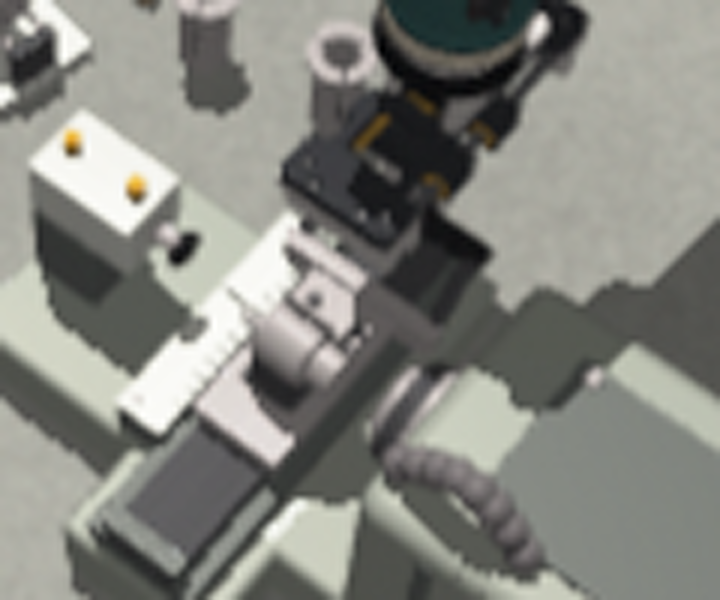

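View pics/d11.png

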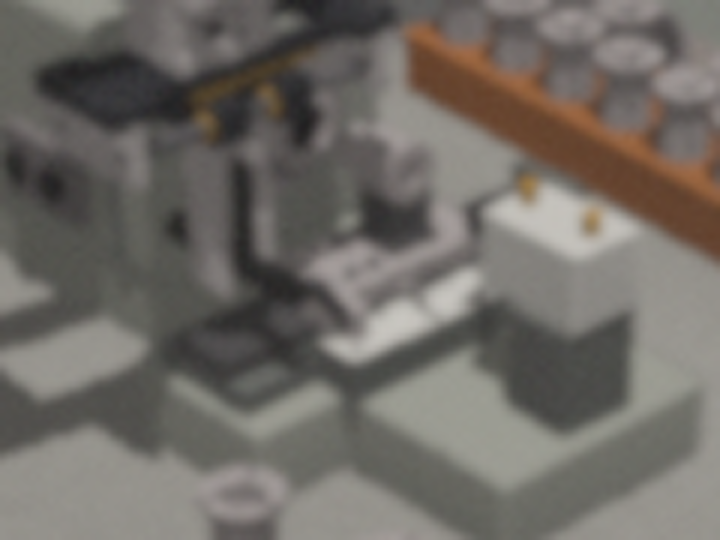

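Request:
arm_command(
  plan=[
    [0,-0.003,-0.0002,0,0],
    [0,-0.0065,-0.0004,0,0],
    [0,-0.0065,-0.0004,0,0],
    [0,-0.0065,-0.0004,0,0],
    [0,-0.0065,-0.0004,0,0],
    [0,-0.0065,-0.0004,0,0],
  ],
)

```text
time: 16.18
tool_pos: [0.478, 0.0663, 0.1027]
ee_rot: [3.14, -0.01, 0.074]
wrist_force: [9.4, -1.6, -1.7]
width: 0.0153
```

Run:
```python
from h import *
o=robot.get_obs(); print(o['time'],o['tool_pos'],o['ee_rot'],o['width'],o['wrist_force'],o['qvel'].round(4))
s=snap('wrist','w12.png'); a=s['image'][:,:,::-1]; cv2.imwrite('pics/w12z.png',cv2.resize(a[180:340,360:620],None,fx=3,fy=3,interpolation=cv2.INTER_CUBIC))
s=snap('scene'); a=s['image'][:,:,::-1]; cv2.imwrite('pics/s12.png',cv2.resize(a[215:275,305:375],None,fx=10,fy=10,interpolation=cv2.INTER_CUBIC))
```

```text
16.175 [0.47798604 0.06629449 0.10269327] [ 3.1399332  -0.0103385   0.07401496] 0.015278127285739686 [ 9.38622082 -1.61686952 -1.70716886] [-0.0008 -0.0009 -0.0022 -0.0015  0.0005 -0.0004]
```

View pics/w12z.png

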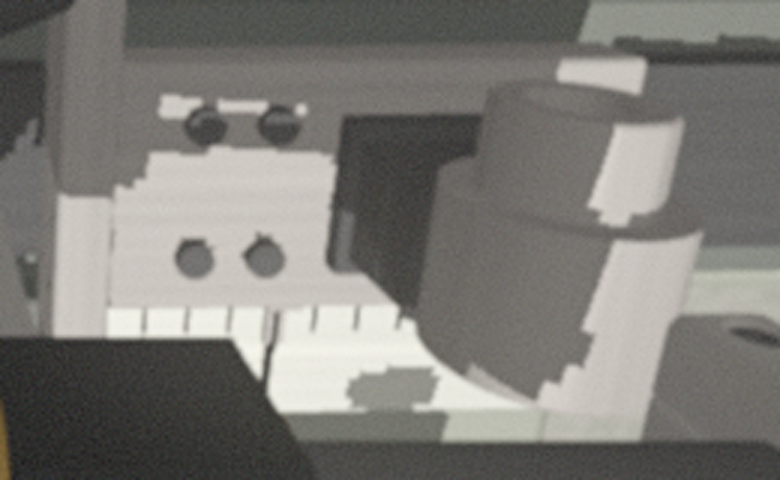

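View pics/s12.png

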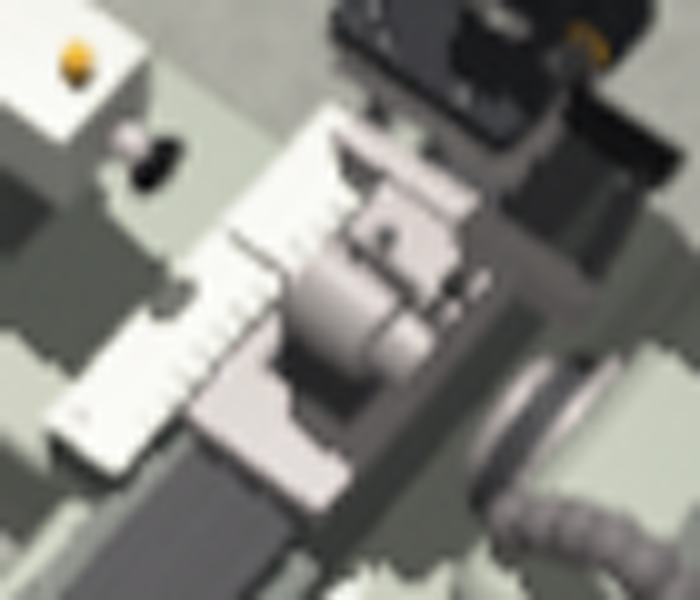

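Run:
```python
import cv2,numpy as np
r=[cv2.resize(cv2.imread(f'pics/w{k}.png')[180:340,400:620],None,fx=3,fy=1.8*1.0,interpolation=cv2.INTER_CUBIC) for k in (10,12)]
cv2.imwrite('pics/cmp.png',np.vstack(r))
```

```text
(no output)
```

View pics/cmp.png

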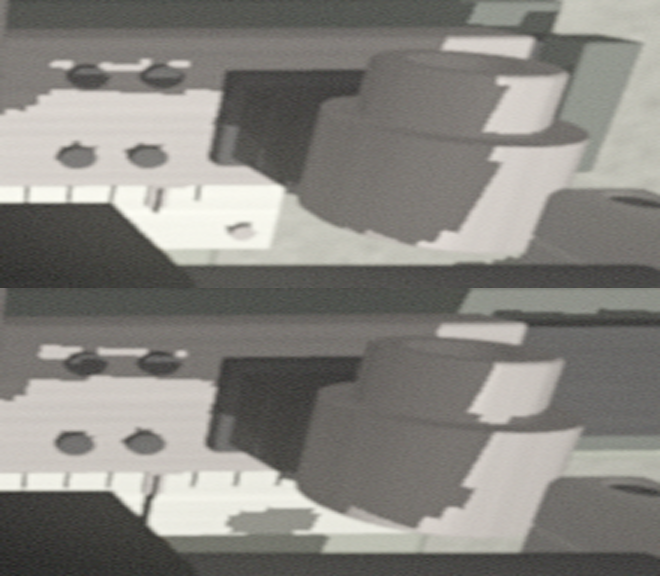

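Request:
arm_command(
  plan=[
    [0,0,0,0,0],
    [0,0,0,0,0],
    [0,0,0,0,0],
    [0,0,0,0,0],
    [0,0,0,0,0],
    [0,0,0,0,0],
  ],
)

```text
time: 17.02
tool_pos: [0.478, 0.0663, 0.1027]
ee_rot: [3.14, -0.01, 0.074]
wrist_force: [8.2, -1.8, -1.7]
width: 0.015
```

Run:
```python
from h import *
o=robot.get_obs(); print(o['time'],o['tool_pos'],o['width'],o['wrist_force'])
print(robot.close_job())
```

```text
17.025 [0.47798804 0.06629206 0.10266461] 0.01496975439558199 [ 8.22616755 -1.77587595 -1.65466561]
the job is handed in; nothing more can be done
None
```

I took the necked sleeve from the far end of the rail and laid it in the V-nest with its neck towards the collet. I then pulled the slide to the long mark by its handle and handed in at 17.0 s while still holding it. No verdict was reported.

- **Sleeve:** after release it lay about 4 mm off along the V (8 mm allowed) and about 0.5 mm off across it. I measured this from the wrist image. After the pull it sat the same way in the nest.
- **Slide:** by the tool's movement, the slide travelled about 59.8 mm. In the wrist image the pointer's line met the long mark to within about 1 mm.
- **Hold:** the spring pull read 9.4 N on arrival and 8.2 N just before hand-in, against about 9.5 N expected at the mark. The tool had not moved between the two readings, and the grip was shut on the bar at 15 mm.
- **Disagreements:** the wrist and scene cameras differed by about 3.5 mm on the nest's position along y. The wrist camera also showed a sideways bias of about 1.7 mm, so I aligned the sleeve to the nest within the same camera.
- **Not checked:** I did not measure the other bench items again at the end. The arm was not seen to touch any of them.

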